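Load the battery pack and click the cover of a cordless under-cabinet light shut

TASK

Lay the green battery pack flat in the bay of the white cordless light, then slide the light's grey cover along its rails over the pack until its red tongue clicks behind the orange ledge and keeps it shut, and let go. The click comes at a slightly different place in every light, so feel for it: push gently, and do not ram the cover on past the click. Leave the black used pack and everything else where they are.

Things in the scene. Friction and masses are not known exactly. Their poses are not given: they have to be found in the camera images.
- lamp: White cordless under-cabinet light lying face down; it grips the worktop and does not move. Bar 330 (x) x 98 (y) x 20 mm, origin: centre of its underside. Its +x runs along the bar from the open end to the latch end, the way the cover closes; z up. Its flat top lies 20 mm above the worktop; two low aluminium rails, 7 mm high, at y = +-39.5 mm guide the cover.
- bay (a point): Centre of the battery bay's floor, at lamp x = +45 mm, y = 0, 20 mm above the worktop; axes as the lamp's. A yellowish floor inside a black rim 6 mm high and 3 mm thick; 64 (x) x 38 mm (y) clear inside, open above. Two brass pins of the latch block, 36 to 41 mm above the worktop at y = +-30 mm, end 16 to 38 mm from this point towards +x.
- latch (a point): Usual place of the orange ledge's top, lamp x = +125 mm, 50 mm above the worktop, on a grey block 66 mm wide. The block is up to 11 mm nearer or farther along x in each light, which this point does not show. The red tongue, 30 mm long on the cover's leading edge, rides up the ledge's ramp and snaps down behind it, at a travel of 0.128 to 0.153.
- cover (a joint): Travel (m) of the grey cover towards lamp +x: 0 = fully open, starts at 0 to 0.015, bay then free. A hood 98 (x) x 64 mm, roof 54 mm above the worktop, captive on the rails (no lifting or steering), leading edge at lamp x = -42 mm + travel; slides at about 1 N. Clicked and let go, it stays at 0.129 to 0.152; let go before the click, sprung pins push it back to 0.126 or less.
- cover_rib (a point): Centre of the black rib on the cover's roof, by which it is pushed or gripped: 12 mm along the slide (lamp x), 44 mm across it, 18 mm high, from 54 to 72 mm above the worktop; this point is 63 mm above the worktop. It lies at lamp x = -110 mm + travel, y = 0; its axes are the lamp's.
- tongue_root (a point): Root of the red flexible tongue at the cover's leading edge. Force needed on the cover: 1 N; from travel 0.103 to 0.125 on brass spring pins add 2 to 4 N; then the ramp, peak 9 to 12 N in all; over the crest it falls to half, and 2 to 4 mm on the tongue snaps down. 1 to 2 mm after that rubber buffers add 7 N per mm. Over 20 N of cover against block breaks the latch.
- pack_center (a point): Centre of the green battery pack with a pale label, loose, 56 (x) x 30 (y) x 22 (z) mm, 90 g, lying flat on the worktop, to the left or to the right of the light; it may go into the bay either way round, long side along the lamp's x.
- oldpack_center (a point): Centre of the used battery pack, black with a red label, same size, lying on the other side of the light: not to be used or moved.
- mug: Blue mug, 76 mm across, 90 mm high, origin at its underside; a bystander beyond the light.
- spice: Spice jar with red cap, 48 mm across, 100 mm high, origin at its underside; a bystander beyond the light.
- driver: Screwdriver, 190 mm long, lying beyond the light; a bystander.
- bowl: White bowl, 140 mm across, 55 mm high, origin at its underside; a bystander beyond the light, to the left.
- soap: Soap bottle, 64 mm across, 190 mm high, origin at its underside; a bystander by the tap at the near right.
- pot: Steel pot, 170 mm across, 90 mm high, standing on the hob at the left; a bystander.
Mind the look-alikes: they are no part of the job. Of the things that look like the part that bears pack_center, take the one that is farthest from the robot's base at the start.

How it is judged (in metres and radians):
On the way:
1. the green pack lies flat in the bay while the cover is still open (x of pack_center in the frame of lamp between 0.038 and 0.052 m and y of pack_center in the frame of lamp between -0.007 and 0.007 m and height (world z) of pack_center below 0.034 m and value of joint cover below 0.07 m), for 0.2 s.
At the end, for the whole second after the job is handed in: The green pack lies flat in the bay (centre within 7 mm of the bay's centre along each axis, not more than 3 mm above its seated height) and the cover, let go, stays shut by its own latch: travel above 0.127 m (without the click the pins push it back to 0.126 or less) and at rest (x of pack_center in the frame of lamp between 0.038 and 0.052 m and y of pack_center in the frame of lamp between -0.007 and 0.007 m and height (world z) of pack_center below 0.034 m and value of joint cover above 0.127 m and velocity of joint cover between -0.005 and 0.005 m/s); the robot touches nothing.
It fails at once if the cover is forced: more than 20 N between the cover (with its tongue) and the light (contact force between cover and lamp above 20 N).
It fails at once if the pack is dropped or rammed into the light: more than 40 N (contact force between pack and lamp above 40 N).
It fails at once if the used pack or another bystander is moved by more than 30 mm (distance of any of oldpack_center, mug, spice, driver, bowl, soap, pot from where it was at the start of the episode above 0.03 m).
It also fails if it takes over 58 s, if anything falls off the work surface, if the arm or the gripper's body presses on something with over 40 N, if the wrist force passes 120 N, or if a joint passes its speed limit or range.

ROBOT

A 6-joint arm with a two-finger parallel gripper is mounted at the origin on the work surface. World frame = base frame: x ahead of the robot, y to its left, z up, the work surface at z = 0. Lengths are in mm, angles in rad, forces in N, time in s.
With the tool pointing down it reaches from about 350 to 975 mm from the base axis. Payload 7.1 kg.
Tool frame: the origin (TCP) lies between the finger pads; the fingertips stand 19 mm ahead of it and the grasp point (between the pads) is the TCP; z points along the fingers, y is the line along which they close (so a half turn about z gives the same grasp; the last joint's range is limited). The gripper opens to 88 mm and grips with 3 to 60 N. Pads are 20 mm wide; open, the fingers measure 115 mm over their backs; the gripper's body (75 mm by 178 mm) begins 61 mm behind the grasp point.
Start: joints at [1.307, 0.423, 1.63, -0, 1.089, -0.019], TCP at [151.445, 606.357, 241.675] pointing down, gripper open.
Joint ranges: [-3, 3], [-0.9, 2.11], [0.09, 2.58], [-1.31, 4.45], [0.11, 2.69], [-2.54, 2.54]. Speed limits (rad/s): [2.39, 2.39, 3.01, 3.14, 3.14, 3.14].

INTERFACE

Orientations are given as a rotation vector (axis times angle).
In Python, from workcell import ctrl gives the robot as it stands.
- The arm moves only by the tool arm_command, never from a script. Its argument "series" is a list of rows, each an object with "linear": the shift along the tool's x, y, z in m, a list of three; "turn": the turn about the tool's z in rad. A call has 1 to 10 rows; each row shifts and turns the commanded pose from where the row before left it, along the tool's axes as they then stand; what a row does not reach is not made up. A row lasts 1/10 s, in which the tool goes at most 50 mm and 8.59 degrees, less where a joint would pass 70% of its speed; a pose out of reach is approached as far as the arm can. A call with a gripper value outside its range is refused whole. "jaw" is the opening, from -1 (shut) to 1 (fully open), set as the call begins (left out, the last holds). The fingers move at their own pace and stop on an object; the grip force is fixed at half the most. Time passes only in rows, so rows that do not move let the fingers close. It gives the time, the measured TCP pose, the force, the opening and the grip force at its end, in the units of the state.
- ctrl.get_obs(): the state, without advancing time (a new reading comes with each control period).
- ctrl.get_image(name): name is "scene" or "top" or "wrist"; returns a dict with "frame" (420x560x3 uint8, blue, green, red), "fx", "fy", "cx", "cy" (pixels), "rvec" (rotation vector, rad) and "tvec" (3), from world to camera coordinates, as OpenCV has them. Camera axes: x right, y down, z forward; pixel columns grow to the right and rows downward; lengths in mm; the calibration is good to about 2 mm. A picture is of the moment at which its call begins. There is no depth.
- ctrl.close_job(): hands the job in; it is judged then, once.
The state is a dict: "t": time; "qpos": joint angles; "qvel": joint speeds; "joint_torque": joint torques, N m; "ee_pos": TCP position; "orientation": TCP orientation; "ft_force": force on the tool from outside, world axes, zero at the start; "moment": the same for the moment, N m; "width": finger opening in mm; "grasp_force": force on a finger pad.
Only numpy, scipy, OpenCV 4.12 (cv2) and the standard library are available. Lean on these libraries where they do the work, as an engineer would, in place of code of your own. Each camera call takes 0.05 s, during which the arm holds its last target. There are 200 camera calls.

## Working session

There is one attempt and no reset: what is moved stays moved. The work goes in short steps, Python scripts to look and compute and a tool call to move; the robot and the scene stay as the last step left them, time stands still between calls to the robot, and variables do not carry over. Pictures are saved under pics/ and viewed, at most 10 in all, crops included, and the job is handed in when it is done.

Besides the shell and the picture viewer there is one more tool, called after ">>>" by a JSON object that holds its "fn" and its "kwargs", one argument or row to a line. arm_command: Moves the arm, as the interface text tells. Its arguments: {"type":"object","properties":{"series":{"type":"array"},"jaw":{"type":"number"}},"required":["series"]}

```bash
mkdir -p pics; cat > h.py <<'E'
import numpy as np, cv2
from workcell import ctrl
def snap(n,f):
    d=ctrl.get_image(n); cv2.imwrite(f'pics/{f}.png',d['frame']); np.save(f'pics/{f}.npy',d,allow_pickle=True); return d
def load(f): return np.load(f'pics/{f}.npy',allow_pickle=True).item()
def back(d,u,v,z):
    R=cv2.Rodrigues(np.array(d['rvec'],float))[0]; t=np.array(d['tvec'],float).ravel()
    r=R.T@np.array([(u-d['cx'])/d['fx'],(v-d['cy'])/d['fy'],1]); c=-R.T@t
    return c+r*(z-c[2])/r[2]
def proj(d,P):
    K=np.array([[d['fx'],0,d['cx']],[0,d['fy'],d['cy']],[0,0,1]],float)
    return cv2.projectPoints(np.array(P,float).reshape(-1,1,3),np.array(d['rvec'],float),np.array(d['tvec'],float),K,None)[0].reshape(-1,2)
E
python3 - <<'E'
from h import *
a=snap('top','top0');b=snap('scene','scene0')
print(ctrl.get_obs())
cv2.imwrite('pics/top0x.png',cv2.resize(a['frame'],(800,600),interpolation=cv2.INTER_CUBIC))
E
```

```text
{'t': 0.1, 'qpos': array([ 1.30700102e+00,  4.23743980e-01,  1.63059389e+00, -2.09876113e-05,
        1.08860918e+00, -1.89749688e-02]), 'qvel': array([-1.01380665e-03, -7.77222819e-04, -1.97613560e-03, -1.04676899e-03,
       -1.33027232e-03, -9.58254393e-05]), 'joint_torque': array([-4.25764119e-04, -5.45615065e+01, -2.74322301e+01,  6.44792221e-02,
        1.87818386e-02, -5.88929993e-05]), 'ee_pos': array([151.33129359, 605.91789805, 240.99991365]), 'orientation': array([-3.83566875e-01, -3.11791483e+00,  2.11026287e-03]), 'ft_force': array([ 0.43984015, -0.54973934, -0.47304995]), 'moment': array([0.01532491, 0.01483131, 0.00366824]), 'grasp_force': 0.0, 'width': 87.8087742040888}
```

View pics/top0x.png

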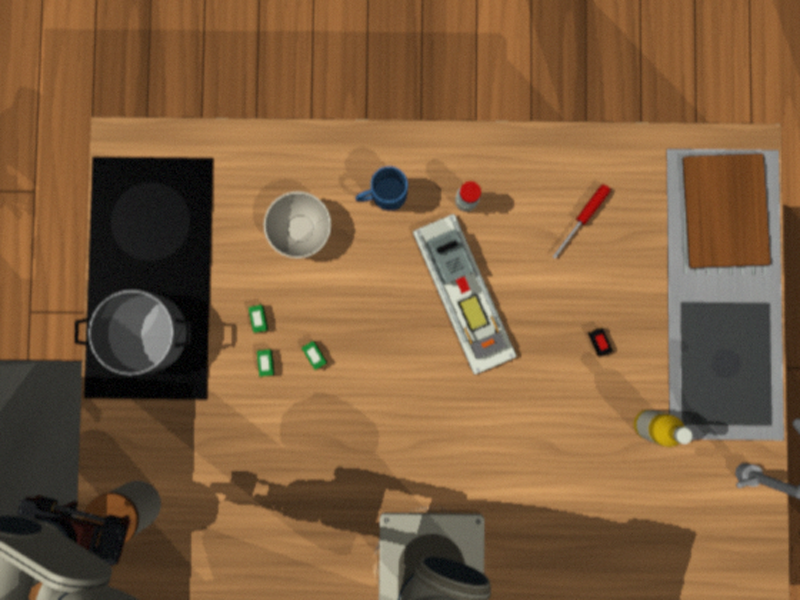

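View pics/scene0.png

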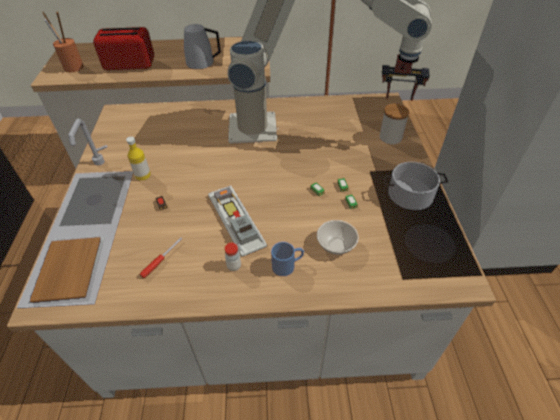

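The top view (at 800x600) shows three green candidates: (258,319), (265,362) and (314,355). The black pack is at (600,342), and the light runs from its open end at (437,225) to its latch end at (494,362). The first candidate looks farthest from the base at about (432,560). I'll measure all three and confirm.

```bash
python3 - <<'E'
from h import *
d=load('top0'); im=d['frame']; hsv=cv2.cvtColor(im,cv2.COLOR_BGR2HSV)
m=cv2.inRange(hsv,(45,100,40),(80,255,255)); m=cv2.morphologyEx(m,cv2.MORPH_CLOSE,np.ones((9,9)))
n,l,s,c=cv2.connectedComponentsWithStats(m)
for i in range(1,n):
    if s[i,4]<40: continue
    pts=np.argwhere(l==i)[:,::-1].astype(float)
    w=np.array([back(d,u,v,20)[:2] for u,v in pts],np.float32)
    r=cv2.minAreaRect(w); print('green',c[i],r,np.hypot(*r[0]))
s_=0.7
for nm,u,v,z in [('bay',473,313,20),('rib',447,246,72),('c1',414,230,20),('c2',456,215,20),('c3',517,356,20),('c4',478,373,20),('ledge',488,344,50),('old',600,342,22)]:
    print(nm,back(d,u*s_,v*s_,z).round(1))
a=im[140:280,160:380]; cv2.imwrite('pics/c1.png',cv2.resize(a,None,fx=3.6,fy=3.6,interpolation=cv2.INTER_CUBIC))
E
```

```text
green [180.16931217 222.66666667] ((513.5576171875, 369.27691650390625), (55.24110794067383, 31.270980834960938), 12.596253395080566) 632.5400123580608
green [219.66480447 248.19553073] ((438.1152038574219, 249.17442321777344), (54.715049743652344, 29.290138244628906), 31.93545913696289) 504.0166912285152
green [185.31016043 253.56149733] ((421.02203369140625, 352.0441589355469), (53.838565826416016, 31.149463653564453), 7.56847620010376) 548.8120285619515
bay [529.6 -85.   20. ]
rib [663.6 -25.5  72. ]
c1 [704.4  41.1  20. ]
c2 [737.5 -47.7  20. ]
c3 [ 440.2 -178.    20. ]
c4 [403.6 -96.2  20. ]
ledge [ 464.6 -113.    50. ]
old [ 471.6 -351.7   22. ]
```

View pics/c1.png

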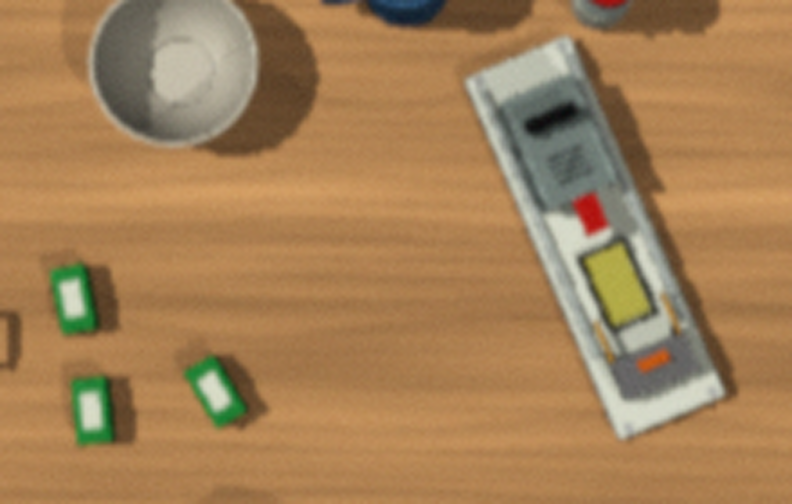

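Confirmed: the crop pack at (73,298), full frame (180,223), is 632 mm from the base. The other two are at 549 and 504 mm, so this is the one. Pack sizes and the lamp's 330 x 98 outline also match. Next I move over it.

```bash
cat >> h.py <<'E'
from scipy.spatial.transform import Rotation as Ro
def plan(x,y,z,yaw_y):
    """delta in tool axes (current), and turn so tool y lies along yaw_y deg (mod 180)"""
    o=ctrl.get_obs(); R=Ro.from_rotvec(o['orientation']).as_matrix()
    dl=R.T@(np.array([x,y,z])-o['ee_pos']); ay=np.degrees(np.arctan2(R[1,1],R[0,1]))
    dw=(yaw_y-ay+90)%180-90
    print('pos',o['ee_pos'].round(1),'toolx',R[:,0].round(3),'tooly',R[:,1].round(3),'F',o['ft_force'].round(1),'w',o['width'].round(1),'t',o['t'])
    print('d tool mm',dl.round(1),'turn rad',round(-np.radians(dw),4))
E
python3 -c "
from h import *
plan(521,371,160,102.6)"
```

```text
Traceback (most recent call last):
  File "h.py", line 19, in plan
    print('pos',o['ee_pos'].round(1),'toolx',R[:,0].round(3),'tooly',R[:,1].round(3),'F',o['ft_force'].round(1),'w',o['width'].round(1),'t',o['t'])
                                                                                                                    ^^^^^^^^^^^^^^^^
AttributeError: 'float' object has no attribute 'round'
```

```bash
sed -i "s/o\['width'\].round(1)/round(o['width'],1)/" h.py
python3 -c "
from h import *
plan(521,371,160,102.6)"
```

```text
pos [151.3 605.9 241. ] toolx [-0.97   0.242  0.   ] tooly [ 0.242  0.97  -0.001] F [ 0.4 -0.5 -0.5] w 87.8 t 0.1
d tool mm [-415.6 -138.2   81.2] turn rad -0.4647
```

>>> {"fn": "arm_command", "kwargs": {
  "series": [
    {"linear": [-0.042, -0.014, 0.004], "turn": 0},
    {"linear": [-0.042, -0.014, 0.008], "turn": 0},
    {"linear": [-0.042, -0.014, 0.008], "turn": 0},
    {"linear": [-0.042, -0.014, 0.008], "turn": 0},
    {"linear": [-0.042, -0.014, 0.008], "turn": 0},
    {"linear": [-0.042, -0.014, 0.008], "turn": 0},
    {"linear": [-0.042, -0.014, 0.008], "turn": 0},
    {"linear": [-0.042, -0.014, 0.008], "turn": 0},
    {"linear": [-0.042, -0.014, 0.008], "turn": 0},
    {"linear": [-0.038, -0.012, 0.008], "turn": 0}
  ],
  "jaw": 1
}}

```text
t: 1.1
ee_pos: [523.1, 370.1, 165.0]
orientation: [-0.384, -3.118, 0.001]
ft_force: [0.2, 0.4, -0.0]
width: 87.8
grasp_force: 0.0
```

>>> {"fn": "arm_command", "kwargs": {
  "series": [
    {"linear": [0, 0, 0], "turn": -0.14},
    {"linear": [0, 0, 0], "turn": -0.14},
    {"linear": [0, 0, 0], "turn": -0.14},
    {"linear": [0, 0, 0], "turn": -0.045},
    {"linear": [0, 0, 0], "turn": 0},
    {"linear": [0, 0, 0], "turn": 0}
  ]
}}

```text
t: 1.7
ee_pos: [521.4, 371.5, 165.4]
orientation: [0.343, -3.122, 0.0]
ft_force: [-0.0, 0.2, 0.5]
width: 87.9
grasp_force: 0.0
```

```bash
python3 - <<'E'
from h import *
d=snap('wrist','w1'); plan(521,371,28,102.6)
hsv=cv2.cvtColor(d['frame'],cv2.COLOR_BGR2HSV)
m=cv2.inRange(hsv,(45,100,40),(80,255,255)); m=cv2.morphologyEx(m,cv2.MORPH_CLOSE,np.ones((41,41)))
n,l,s,c=cv2.connectedComponentsWithStats(m)
for i in range(1,n):
    if s[i,4]<400: continue
    pts=np.argwhere(l==i)[::3,::-1].astype(float)
    w=np.array([back(d,u,v,22)[:2] for u,v in pts],np.float32)
    print('green',c[i],s[i],cv2.minAreaRect(w))
E
```

```text
pos [521.4 371.6 165.5] toolx [-0.976 -0.217  0.   ] tooly [-0.217  0.976 -0.   ] F [ 0.5  0.5 -0.5] w 87.5 t 1.75
d tool mm [  0.5  -0.5 137.5] turn rad -0.0009
green [155.53369272  69.63222522] [ 121   28   70   84 3339] ((437.2335205078125, 254.70140075683594), (55.95338439941406, 32.14279556274414), 31.81305694580078)
green [290.88255855  77.48514505] [ 270   39   44   79 2861] ((420.5127258300781, 354.8851623535156), (54.035797119140625, 28.24632453918457), 7.143436431884766)
green [286.6597068  198.19413594] [ 270  166   35   66 2251] ((512.205322265625, 372.4010314941406), (55.20454788208008, 27.885574340820312), 11.999736785888672)
```

View pics/w1.png

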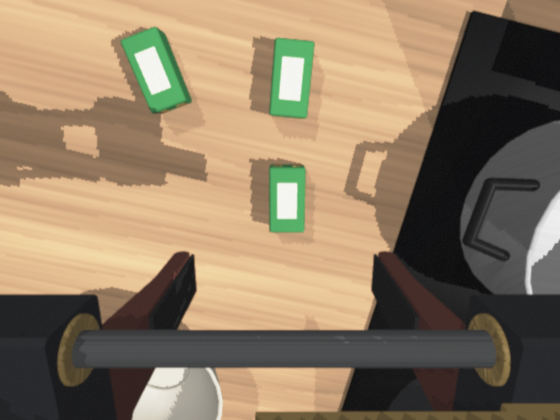

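The wrist view shows the target at pixel (287,198), refined to (512.5, 371), and the bowl stands clear at the lower left. Descend and grip.

>>> {"fn": "arm_command", "kwargs": {
  "series": [
    {"linear": [0, 0, 0.04], "turn": 0},
    {"linear": [0, 0, 0.04], "turn": 0},
    {"linear": [0, 0, 0.03], "turn": 0},
    {"linear": [0, 0, 0.02], "turn": 0},
    {"linear": [0, 0, 0.007], "turn": 0},
    {"linear": [0, 0, 0], "turn": 0},
    {"linear": [0, 0, 0], "turn": 0}
  ],
  "jaw": 0.3
}}

```text
t: 2.45
ee_pos: [522.2, 372.1, 29.7]
orientation: [-0.345, 3.121, 0.001]
ft_force: [-0.6, 0.4, -0.2]
width: 57.2
grasp_force: 0.0
```

>>> {"fn": "arm_command", "kwargs": {
  "series": [
    {"linear": [0, 0, 0], "turn": 0},
    {"linear": [0, 0, 0], "turn": 0},
    {"linear": [0, 0, 0], "turn": 0},
    {"linear": [0, 0, 0], "turn": 0},
    {"linear": [0, 0, 0], "turn": 0},
    {"linear": [0, 0, 0], "turn": 0}
  ],
  "jaw": -1
}}

```text
t: 3.05
ee_pos: [521.9, 372.0, 29.3]
orientation: [-0.345, 3.122, 0.001]
ft_force: [-0.4, 0.4, 5.8]
width: 29.7
grasp_force: 30.0
```

>>> {"fn": "arm_command", "kwargs": {
  "series": [
    {"linear": [0, 0, -0.03], "turn": 0},
    {"linear": [0, 0, -0.04], "turn": 0},
    {"linear": [0, 0, -0.04], "turn": 0},
    {"linear": [0, 0, -0.03], "turn": 0},
    {"linear": [0, 0, 0], "turn": 0}
  ]
}}

```text
t: 3.55
ee_pos: [523.7, 373.0, 173.2]
orientation: [-0.345, 3.116, 0.005]
ft_force: [0.1, -0.5, -1.7]
width: 29.7
grasp_force: 30.0
```

```bash
python3 - <<'E'
from h import *
plan(538,-80,168,114.1)
E
```

```text
pos [523.7 373.  173.2] toolx [-0.976 -0.218 -0.007] tooly [-0.218  0.976  0.003] F [ 0.1 -0.5 -1.7] w 29.7 t 3.55
d tool mm [  85.1 -445.2    3.4] turn rad -0.2004
```

>>> {"fn": "arm_command", "kwargs": {
  "series": [
    {"linear": [0, -0.03, -0.003], "turn": 0},
    {"linear": [-0.001, -0.045, -0.003], "turn": 0},
    {"linear": [-0.001, -0.045, -0.003], "turn": 0},
    {"linear": [-0.001, -0.045, -0.003], "turn": 0},
    {"linear": [-0.001, -0.045, -0.003], "turn": 0},
    {"linear": [-0.001, -0.045, 0], "turn": 0},
    {"linear": [-0.001, -0.045, 0], "turn": 0},
    {"linear": [-0.001, -0.045, 0], "turn": 0},
    {"linear": [0, -0.045, 0], "turn": 0},
    {"linear": [0, -0.04, 0], "turn": 0}
  ]
}}

```text
t: 4.55
ee_pos: [621.6, -48.6, 181.9]
orientation: [0.344, -3.12, -0.0]
ft_force: [-0.1, 0.5, -1.4]
width: 29.5
grasp_force: 30.0
```

>>> {"fn": "arm_command", "kwargs": {
  "series": [
    {"linear": [0, 0, 0], "turn": -0.1},
    {"linear": [0, 0, 0], "turn": -0.1},
    {"linear": [0, 0, 0], "turn": 0},
    {"linear": [0, 0, 0], "turn": 0}
  ]
}}

```text
t: 4.95
ee_pos: [621.6, -46.3, 182.4]
orientation: [0.651, -3.071, -0.001]
ft_force: [-0.1, 1.0, -0.9]
width: 29.7
grasp_force: 30.0
```

```bash
python3 - <<'E'
from h import *
d=snap('wrist','w2'); plan(538,-80,60,114.1)
cv2.imwrite('pics/w2x.png',cv2.resize(d['frame'],(800,600),interpolation=cv2.INTER_CUBIC))
E
```

```text
pos [621.8 -46.2 182.8] toolx [-0.914 -0.406  0.001] tooly [-0.406  0.914  0.001] F [ 0.2 -0.2 -0.9] w 29.5 t 5.0
d tool mm [ 90.2   3.  122.9] turn rad -0.0025
```

View pics/w2x.png

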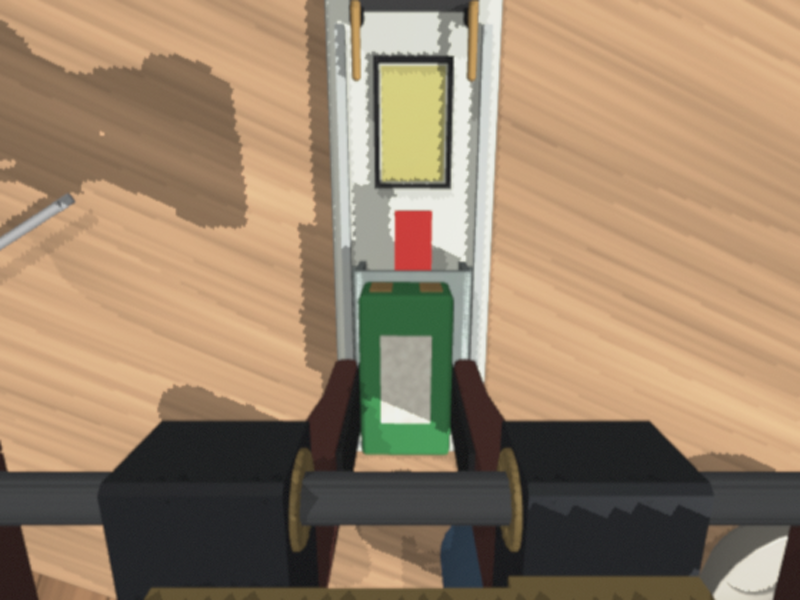

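```bash
python3 - <<'E'
from h import *
d=load('w2'); s=.7; o=ctrl.get_obs()
R=Ro.from_rotvec(o['orientation']).as_matrix()
q=[back(d,u*s,v*s,26)[:2] for u,v in [(374,56),(454,56),(451,187),(374,187)]]; q=np.array(q)
c=q.mean(0); ax=(q[0]+q[1]-q[2]-q[3])/2
print('rim',q.round(1),'c',c.round(1),'len',np.linalg.norm(ax),np.linalg.norm(q[0]-q[1]),np.linalg.norm(q[3]-q[2]),'ang',np.degrees(np.arctan2(ax[1],ax[0]))%360)
e=[back(d,u*s,v*s,20)[:2] for u,v in [(325,0),(507,0)]]; print('lamp edges',np.array(e).round(1))
zt=o['ee_pos'][2]-7.3
p=np.array([back(d,u*s,v*s,zt)[:2] for u,v in [(360,296),(455,296),(453,453),(361,453)]]); print('pack top',p.round(1),p.mean(0).round(1),np.linalg.norm(p[0]-p[3]),np.linalg.norm(p[0]-p[1]))
pc=p.mean(0); print('pack rel tcp in tool',(R.T@np.r_[pc-o['ee_pos'][:2],0]).round(1))
E
```

```text
rim [[ 507.5 -115. ]
 [ 490.   -75.6]
 [ 552.7  -47.7]
 [ 570.7  -88.2]] c [530.2 -81.6] len 68.62184887553808 43.114058990573916 44.29388516732943 ang 203.47097542555258
lamp edges [[ 492.1 -150.4]
 [ 452.5  -61.4]]
pack top [[594.3 -73.6]
 [582.6 -47. ]
 [631.6 -24.5]
 [644.  -52.6]] [613.1 -49.4] 53.957218973703206 28.99465873686812
pack rel tcp in tool [9.2 0.6 0. ]
```

>>> {"fn": "arm_command", "kwargs": {
  "series": [
    {"linear": [0.02, 0.002, 0.02], "turn": 0},
    {"linear": [0.02, 0.002, 0.02], "turn": 0},
    {"linear": [0, 0, 0.015], "turn": 0},
    {"linear": [0, 0, 0], "turn": 0},
    {"linear": [0, 0, 0], "turn": 0}
  ]
}}

```text
t: 5.5
ee_pos: [585.3, -58.8, 128.9]
orientation: [-0.655, 3.072, -0.0]
ft_force: [0.4, -0.0, -0.4]
width: 29.7
grasp_force: 30.0
```

```bash
python3 - <<'E'
from h import *
d=snap('wrist','w3'); plan(530.2,-81.6,60,113.5)
cv2.imwrite('pics/w3x.png',cv2.resize(d['frame'][:330,160:400],None,fx=2.4*4/3/1.8,fy=2.4*4/3/1.8,interpolation=cv2.INTER_CUBIC))
E
```

```text
pos [585.7 -58.9 129.4] toolx [-0.913 -0.408 -0.002] tooly [-0.408  0.913 -0.001] F [ 0.4  0.4 -1.5] w 29.8 t 5.55
d tool mm [60.1  2.  69.3] turn rad 0.0101
```

View pics/w3x.png

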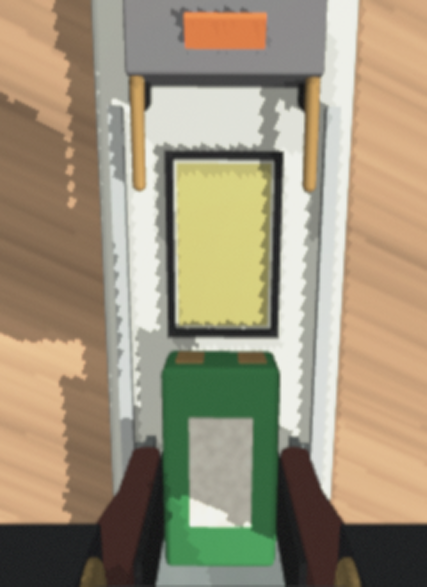

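```bash
python3 - <<'E'
from h import *
d=load('w3'); k=2.4*4/3/1.8; o=ctrl.get_obs()
R=Ro.from_rotvec(o['orientation']).as_matrix()
B=lambda L,z: np.array([R.T@(back(d,160+u/k,v/k,z)-o['ee_pos']) for u,v in L])[:,:2]
q=B([(165,152),(283,152),(278.5,338),(167,338)],26); print('rim tool',q.round(1),q.mean(0).round(1))
print('angle deg in tool',np.degrees(np.arctan2(*((q[0]+q[1]-q[2]-q[3])[::-1]))))
e=B([(93,0),(359,0),(332,440),(114,480)],20);print('edges',e.round(1))
p=B([(163,368),(281,368),(277,566),(166,566)],o['ee_pos'][2]-7.3); print('pack',p.round(1),p.mean(0).round(1))
print('pins end z38.5',B([(139,188),(310,190)],38.5).round(1),'ledge z50',B([(225,30)],50).round(1),'tcp proj',proj(d,o['ee_pos']))
E
```

```text
rim tool [[ 94.3 -19.7]
 [ 94.3  23.6]
 [ 24.9  23.7]
 [ 24.9 -20.6]] [59.6  1.7]
angle deg in tool 0.3247284378907947
edges [[145.5 -44.5]
 [145.4  49.7]
 [-20.4  48.1]
 [-38.8 -45.5]]
pack [[ 36.5 -13.7]
 [ 36.5  15.2]
 [-18.2  15.5]
 [-18.2 -14.3]] [9.1 0.7]
pins end z38.5 [[ 81.3 -28.2]
 [ 80.6  32.3]] ledge z50 [[128.5   2. ]] tcp proj [[283.26140052 290.89437291]]
```

>>> {"fn": "arm_command", "kwargs": {
  "series": [
    {"linear": [0.0255, 0.0006, 0], "turn": 0},
    {"linear": [0.025, 0.0006, 0], "turn": 0},
    {"linear": [0, 0, 0.02], "turn": 0},
    {"linear": [0, 0, 0.025], "turn": 0},
    {"linear": [0, 0, 0.018], "turn": 0},
    {"linear": [0, 0, 0.005], "turn": 0},
    {"linear": [0, 0, 0], "turn": 0},
    {"linear": [0, 0, 0], "turn": 0}
  ]
}}

```text
t: 6.35
ee_pos: [538.7, -78.6, 61.7]
orientation: [-0.655, 3.071, -0.001]
ft_force: [0.1, 0.6, -0.6]
width: 30.0
grasp_force: 30.0
```

>>> {"fn": "arm_command", "kwargs": {
  "series": [
    {"linear": [0, 0, 0.003], "turn": 0},
    {"linear": [0, 0, 0.002], "turn": 0},
    {"linear": [0, 0, 0.002], "turn": 0},
    {"linear": [0, 0, 0], "turn": 0},
    {"linear": [0, 0, 0], "turn": 0}
  ]
}}

```text
t: 6.85
ee_pos: [537.6, -78.6, 53.7]
orientation: [0.655, -3.072, -0.0]
ft_force: [0.5, -0.6, -0.9]
width: 29.9
grasp_force: 30.0
```

```bash
python3 - <<'E'
from h import *
d=snap('wrist','w4'); plan(530.2,-81.6,50,113.5)
E
```

```text
pos [537.6 -78.6  53.7] toolx [-0.913 -0.408  0.   ] tooly [-0.408  0.913  0.   ] F [ 0.9  0.5 -1.4] w 29.6 t 6.9
d tool mm [8.  0.3 3.7] turn rad 0.01
```

View pics/w4.png

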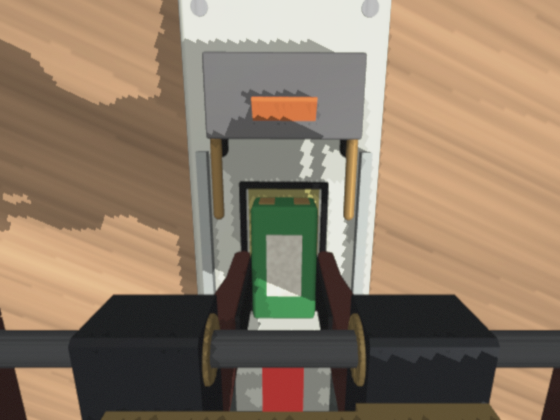

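The pack at columns 252–317 is centred between the rim's inner edges at about 247–322. Lower gently until contact.

>>> {"fn": "arm_command", "kwargs": {
  "series": [
    {"linear": [0, 0, 0.001], "turn": 0},
    {"linear": [0, 0, 0.001], "turn": 0},
    {"linear": [0, 0, 0.001], "turn": 0},
    {"linear": [0, 0, 0], "turn": 0},
    {"linear": [0, 0, 0], "turn": 0}
  ]
}}

```text
t: 7.4
ee_pos: [537.6, -78.6, 50.6]
orientation: [0.655, -3.072, -0.0]
ft_force: [0.3, -0.1, -1.1]
width: 29.8
grasp_force: 30.0
```

>>> {"fn": "arm_command", "kwargs": {
  "series": [
    {"linear": [0, 0, 0.001], "turn": 0},
    {"linear": [0, 0, 0], "turn": 0},
    {"linear": [0, 0, 0], "turn": 0}
  ]
}}

```text
t: 7.7
ee_pos: [537.6, -78.6, 49.7]
orientation: [0.655, -3.072, -0.0]
ft_force: [-0.1, -0.8, -0.4]
width: 29.7
grasp_force: 30.0
```

>>> {"fn": "arm_command", "kwargs": {
  "series": [
    {"linear": [0, 0, 0.001], "turn": 0},
    {"linear": [0, 0, 0], "turn": 0},
    {"linear": [0, 0, 0], "turn": 0}
  ]
}}

```text
t: 8.0
ee_pos: [537.7, -78.6, 49.3]
orientation: [-0.655, 3.072, -0.0]
ft_force: [-1.9, -0.3, 6.8]
width: 29.6
grasp_force: 30.0
```

>>> {"fn": "arm_command", "kwargs": {
  "series": [
    {"linear": [0, 0, 0], "turn": 0},
    {"linear": [0, 0, 0], "turn": 0},
    {"linear": [0, 0, 0], "turn": 0},
    {"linear": [0, 0, 0], "turn": 0}
  ],
  "jaw": 0.0
}}

```text
t: 8.4
ee_pos: [537.6, -78.6, 48.6]
orientation: [0.655, -3.072, -0.0]
ft_force: [0.8, -0.7, 1.0]
width: 44.0
grasp_force: 0.0
```

>>> {"fn": "arm_command", "kwargs": {
  "series": [
    {"linear": [0, 0, -0.015], "turn": 0},
    {"linear": [0, 0, -0.035], "turn": 0},
    {"linear": [0, 0, -0.04], "turn": 0},
    {"linear": [0, 0, -0.02], "turn": 0},
    {"linear": [0, 0, 0], "turn": 0}
  ]
}}

```text
t: 8.9
ee_pos: [539.8, -79.0, 162.8]
orientation: [-0.654, 3.066, -0.004]
ft_force: [0.3, 0.4, -0.5]
width: 44.1
grasp_force: 0.0
```

>>> {"fn": "arm_command", "kwargs": {
  "series": [
    {"linear": [-0.04, 0, 0], "turn": 0},
    {"linear": [-0.04, 0, 0], "turn": 0},
    {"linear": [-0.02, 0, 0], "turn": 0},
    {"linear": [0, 0, 0], "turn": 0},
    {"linear": [0, 0, 0], "turn": 0}
  ],
  "jaw": -1
}}

```text
t: 9.4
ee_pos: [627.8, -37.7, 157.6]
orientation: [0.656, -3.07, -0.001]
ft_force: [-0.5, -0.7, 0.2]
width: 7.6
grasp_force: 0.0
```

```bash
python3 - <<'E'
from h import *
d=snap('wrist','w5'); plan(664,-24,72,113.5)
cv2.imwrite('pics/w5x.png',cv2.resize(d['frame'],(800,600),interpolation=cv2.INTER_CUBIC))
E
```

```text
pos [627.3 -38.  157.8] toolx [-0.913 -0.408  0.002] tooly [-0.408  0.913  0.001] F [-0.5  0.7 -0.3] w 3.5 t 9.45
d tool mm [-39.4  -2.3  85.7] turn rad 0.0101
```

View pics/w5x.png

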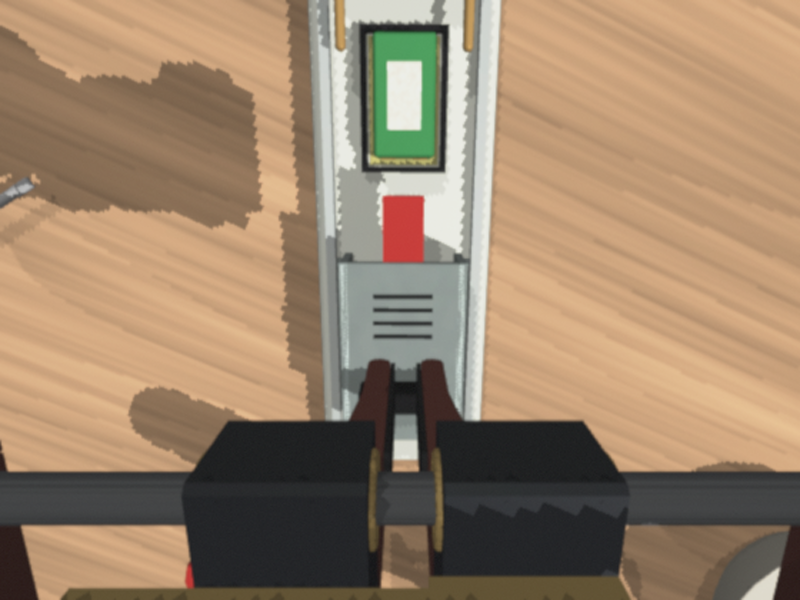

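The pack sits flat in the bay, at about (405,95) inside the rim. The cover's leading edge is at row 262. I'll push the rib from behind with closed fingers.

```bash
cat >> h.py <<'E'
C=np.array([571.9,-63.7]); X=np.array([-.913,-.408])
def lx():
    o=ctrl.get_obs(); return float((o['ee_pos'][:2]-C)@X), float(o['ft_force'][:2]@X)
E
python3 - <<'E'
from h import *
d=load('w5'); p=back(d,403*.7,262*.7,54)[:2]; L=(p-C)@X; print('edge lamp x',L,'travel',L+42)
t=L+42; g=C+X*(-110+t-36); print(g); plan(*g,77,113.8); print(lx())
E
```

```text
edge lamp x -32.1882721794982 travel 9.811727820501801
[696.2398925   -8.13518495]
pos [627.3 -38.  157.8] toolx [-0.913 -0.408  0.002] tooly [-0.408  0.913  0.001] F [-0.5  0.7 -0.3] w 3.5 t 9.45
d tool mm [-75.3  -1.   80.6] turn rad 0.0049
(-61.097003338694954, 0.13102141235939083)
```

>>> {"fn": "arm_command", "kwargs": {
  "series": [
    {"linear": [-0.035, 0, 0], "turn": 0},
    {"linear": [-0.03, -0.001, 0], "turn": 0},
    {"linear": [-0.01, 0, 0], "turn": 0},
    {"linear": [0, 0, 0.03], "turn": 0},
    {"linear": [0, 0, 0.03], "turn": 0},
    {"linear": [0, 0, 0.016], "turn": 0},
    {"linear": [0, 0, 0.004], "turn": 0},
    {"linear": [0, 0, 0], "turn": 0},
    {"linear": [0, 0, 0], "turn": 0}
  ],
  "jaw": -1
}}

```text
t: 10.35
ee_pos: [698.5, -8.4, 80.1]
orientation: [-0.655, 3.071, -0.001]
ft_force: [-0.7, -0.5, -0.2]
width: 0.4
grasp_force: 0.0
```

>>> {"fn": "arm_command", "kwargs": {
  "series": [
    {"linear": [0.005, 0, 0], "turn": 0},
    {"linear": [0.005, 0, 0], "turn": 0},
    {"linear": [0.005, 0, 0], "turn": 0},
    {"linear": [0.005, 0, 0], "turn": 0},
    {"linear": [0.005, 0, 0], "turn": 0},
    {"linear": [0.005, 0, 0], "turn": 0},
    {"linear": [0, 0, 0], "turn": 0}
  ]
}}

```text
t: 11.05
ee_pos: [669.7, -20.7, 78.7]
orientation: [0.655, -3.072, -0.0]
ft_force: [-0.8, -0.3, -0.4]
width: 0.6
grasp_force: 0.0
```

```bash
python3 - <<'E'
from h import *
print(lx(),ctrl.get_obs()['ee_pos'],ctrl.get_obs()['ft_force'])
d=snap('wrist','w6'); cv2.imwrite('pics/w6x.png',cv2.resize(d['frame'],(800,600),interpolation=cv2.INTER_CUBIC))
E
```

```text
(-106.83114974989498, 0.8818244311451459) [669.68851655 -20.68472024  78.65357524] [-0.84625673 -0.26762755 -0.36488137]
```

View pics/w6x.png

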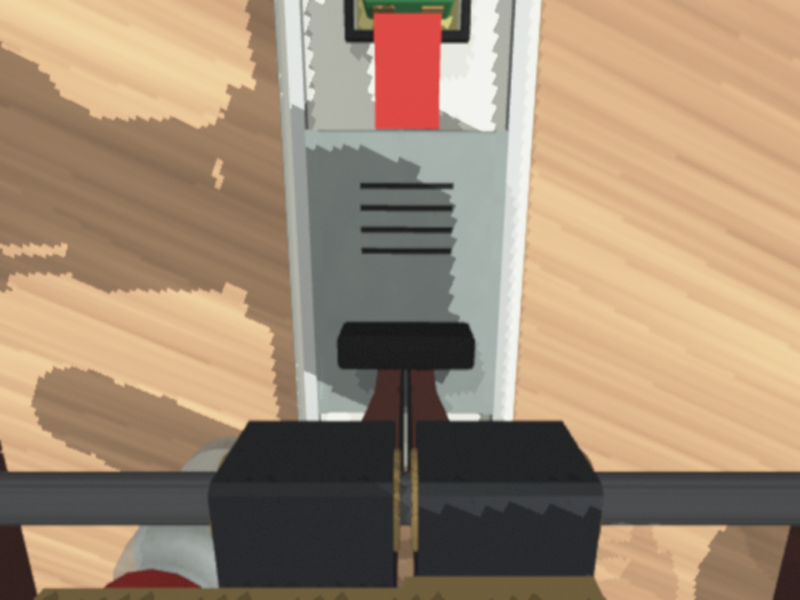

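Fingers are behind the rib, which is at (405,345), and the leading edge is at row 130.

```bash
python3 - <<'E'
from h import *
d=load('w6'); L=(back(d,405*.7,130*.7,54)[:2]-C)@X; print('travel',L+42,'tcp',lx(), 'offset tcp-(-110+t)',lx()[0]-(L+42-110))
E
```

```text
travel 20.246026425933522 tcp (-107.13784668012008, 0.10038370266407826) offset tcp-(-110+t) -17.3838731060536
```

>>> {"fn": "arm_command", "kwargs": {
  "series": [
    {"linear": [0.006, 0, 0], "turn": 0},
    {"linear": [0.009, 0, 0], "turn": 0},
    {"linear": [0.01, 0, 0], "turn": 0},
    {"linear": [0.01, 0, 0], "turn": 0},
    {"linear": [0.01, 0, 0], "turn": 0},
    {"linear": [0.01, 0, 0], "turn": 0},
    {"linear": [0.009, 0, 0], "turn": 0},
    {"linear": [0.006, 0, 0], "turn": 0},
    {"linear": [0.004, 0, 0], "turn": 0},
    {"linear": [0, 0, 0], "turn": 0}
  ]
}}

```text
t: 12.1
ee_pos: [602.3, -50.8, 78.6]
orientation: [0.655, -3.072, 0.0]
ft_force: [0.5, 0.2, 1.0]
width: 0.9
grasp_force: 0.0
```

```bash
python3 -c "
from h import *
print(lx(),lx()[0]+127.4); plan(530,-82,77,113.8)"
```

```text
(-32.96102197692405, -0.5122326250466702) 94.43897802307595
pos [602.3 -50.8  78.6] toolx [-0.913 -0.408  0.001] tooly [-0.408  0.913  0.   ] F [0.5 0.2 1. ] w 0.9 t 12.1
d tool mm [78.7  1.   1.7] turn rad 0.0047
```

Travel is about 94 mm. Next, 20 mm slowly towards the pins.

>>> {"fn": "arm_command", "kwargs": {
  "series": [
    {"linear": [0.002, 0, 0], "turn": 0},
    {"linear": [0.002, 0, 0], "turn": 0},
    {"linear": [0.002, 0, 0], "turn": 0},
    {"linear": [0.002, 0, 0], "turn": 0},
    {"linear": [0.002, 0, 0], "turn": 0},
    {"linear": [0.002, 0, 0], "turn": 0},
    {"linear": [0.002, 0, 0], "turn": 0},
    {"linear": [0.002, 0, 0], "turn": 0},
    {"linear": [0, 0, 0], "turn": 0}
  ]
}}

```text
t: 13.0
ee_pos: [588.2, -57.1, 78.7]
orientation: [-0.655, 3.072, -0.0]
ft_force: [1.2, -0.1, -0.8]
width: 0.6
grasp_force: 0.7
```

>>> {"fn": "arm_command", "kwargs": {
  "series": [
    {"linear": [0.001, 0, 0], "turn": 0},
    {"linear": [0.001, 0, 0], "turn": 0},
    {"linear": [0.001, 0, 0], "turn": 0},
    {"linear": [0, 0, 0], "turn": 0}
  ]
}}

```text
t: 13.4
ee_pos: [585.5, -58.4, 78.7]
orientation: [-0.655, 3.072, -0.0]
ft_force: [2.5, 0.4, 0.1]
width: 0.4
grasp_force: 1.2
```

```bash
python3 -c "
from h import *
print(lx(),lx()[0]+127.4)"
```

```text
(-14.621170416571088, -2.4638737899144747) 112.77882958342892
```

>>> {"fn": "arm_command", "kwargs": {
  "series": [
    {"linear": [0.001, 0, 0], "turn": 0},
    {"linear": [0.001, 0, 0], "turn": 0},
    {"linear": [0.001, 0, 0], "turn": 0},
    {"linear": [0.001, 0, 0], "turn": 0},
    {"linear": [0, 0, 0], "turn": 0}
  ]
}}

```text
t: 13.9
ee_pos: [581.7, -60.0, 78.7]
orientation: [0.655, -3.072, 0.0]
ft_force: [2.4, -0.2, 0.8]
width: 0.3
grasp_force: 1.3
```

>>> {"fn": "arm_command", "kwargs": {
  "series": [
    {"linear": [0.001, 0, 0], "turn": 0},
    {"linear": [0.001, 0, 0], "turn": 0},
    {"linear": [0, 0, 0], "turn": 0}
  ]
}}

```text
t: 14.2
ee_pos: [579.9, -60.8, 78.7]
orientation: [-0.655, 3.073, -0.0]
ft_force: [2.7, 0.2, 0.1]
width: 0.4
grasp_force: 1.4
```

>>> {"fn": "arm_command", "kwargs": {
  "series": [
    {"linear": [0.001, 0, 0], "turn": 0},
    {"linear": [0.001, 0, 0], "turn": 0},
    {"linear": [0, 0, 0], "turn": 0}
  ]
}}

```text
t: 14.5
ee_pos: [578.1, -61.6, 78.7]
orientation: [0.655, -3.072, 0.0]
ft_force: [3.2, 0.6, -0.4]
width: 0.5
grasp_force: 1.5
```

>>> {"fn": "arm_command", "kwargs": {
  "series": [
    {"linear": [0.001, 0, 0], "turn": 0},
    {"linear": [0.001, 0, 0], "turn": 0},
    {"linear": [0, 0, 0], "turn": 0}
  ]
}}

```text
t: 14.8
ee_pos: [576.3, -62.5, 78.7]
orientation: [-0.655, 3.072, -0.0]
ft_force: [3.8, 1.0, -0.1]
width: 0.4
grasp_force: 1.7
```

>>> {"fn": "arm_command", "kwargs": {
  "series": [
    {"linear": [0.001, 0, 0], "turn": 0},
    {"linear": [0, 0, 0], "turn": 0}
  ]
}}

```text
t: 15.0
ee_pos: [576.0, -62.6, 78.7]
orientation: [-0.655, 3.071, 0.0]
ft_force: [5.6, 3.6, -1.0]
width: 0.6
grasp_force: 2.9
```

>>> {"fn": "arm_command", "kwargs": {
  "series": [
    {"linear": [0.001, 0, 0], "turn": 0},
    {"linear": [0, 0, 0], "turn": 0}
  ]
}}

```text
t: 15.2
ee_pos: [575.6, -62.8, 78.8]
orientation: [-0.654, 3.07, -0.0]
ft_force: [7.2, 4.7, -2.5]
width: 0.3
grasp_force: 3.9
```

>>> {"fn": "arm_command", "kwargs": {
  "series": [
    {"linear": [0.001, 0, 0], "turn": 0},
    {"linear": [0, 0, 0], "turn": 0}
  ]
}}

```text
t: 15.4
ee_pos: [574.8, -63.1, 78.8]
orientation: [-0.654, 3.07, -0.0]
ft_force: [7.1, 3.5, -3.1]
width: 0.4
grasp_force: 4.1
```

>>> {"fn": "arm_command", "kwargs": {
  "series": [
    {"linear": [0.0007, 0, 0], "turn": 0},
    {"linear": [0, 0, 0], "turn": 0}
  ]
}}

```text
t: 15.6
ee_pos: [574.3, -63.4, 78.8]
orientation: [-0.654, 3.07, 0.0]
ft_force: [7.6, 4.7, -4.0]
width: 0.4
grasp_force: 4.5
```

>>> {"fn": "arm_command", "kwargs": {
  "series": [
    {"linear": [0.0007, 0, 0], "turn": 0},
    {"linear": [0, 0, 0], "turn": 0}
  ]
}}

```text
t: 15.8
ee_pos: [573.8, -63.6, 78.8]
orientation: [-0.654, 3.07, -0.0]
ft_force: [8.4, 5.6, -3.9]
width: 0.5
grasp_force: 4.7
```

>>> {"fn": "arm_command", "kwargs": {
  "series": [
    {"linear": [0.0007, 0, 0], "turn": 0},
    {"linear": [0, 0, 0], "turn": 0}
  ]
}}

```text
t: 16.0
ee_pos: [573.3, -63.8, 78.8]
orientation: [-0.654, 3.069, -0.0]
ft_force: [8.2, 5.3, -2.6]
width: 0.1
grasp_force: 5.0
```

>>> {"fn": "arm_command", "kwargs": {
  "series": [
    {"linear": [0.0006, 0, 0], "turn": 0},
    {"linear": [0, 0, 0], "turn": 0}
  ]
}}

```text
t: 16.2
ee_pos: [572.7, -64.1, 78.8]
orientation: [-0.654, 3.069, -0.0]
ft_force: [9.5, 5.5, -3.4]
width: 0.5
grasp_force: 4.9
```

>>> {"fn": "arm_command", "kwargs": {
  "series": [
    {"linear": [0.0006, 0, 0], "turn": 0},
    {"linear": [0, 0, 0], "turn": 0}
  ]
}}

```text
t: 16.4
ee_pos: [572.4, -64.3, 78.8]
orientation: [-0.654, 3.069, -0.0]
ft_force: [10.2, 6.0, -4.1]
width: 0.2
grasp_force: 5.4
```

>>> {"fn": "arm_command", "kwargs": {
  "series": [
    {"linear": [0.0006, 0, 0], "turn": 0},
    {"linear": [0, 0, 0], "turn": 0}
  ]
}}

```text
t: 16.6
ee_pos: [571.8, -64.5, 78.9]
orientation: [-0.654, 3.069, -0.0]
ft_force: [8.2, 5.6, -4.2]
width: 0.4
grasp_force: 5.3
```

>>> {"fn": "arm_command", "kwargs": {
  "series": [
    {"linear": [0.0005, 0, 0], "turn": 0},
    {"linear": [0, 0, 0], "turn": 0}
  ]
}}

```text
t: 16.8
ee_pos: [571.4, -64.7, 78.8]
orientation: [-0.654, 3.069, -0.0]
ft_force: [8.8, 6.3, -3.3]
width: 0.4
grasp_force: 5.5
```

>>> {"fn": "arm_command", "kwargs": {
  "series": [
    {"linear": [0.0005, 0, 0], "turn": 0},
    {"linear": [0, 0, 0], "turn": 0}
  ]
}}

```text
t: 17.0
ee_pos: [571.0, -64.8, 78.8]
orientation: [-0.654, 3.069, 0.0]
ft_force: [9.5, 6.6, -4.4]
width: 0.6
grasp_force: 5.6
```

>>> {"fn": "arm_command", "kwargs": {
  "series": [
    {"linear": [0.0006, 0, 0], "turn": 0},
    {"linear": [0, 0, 0], "turn": 0}
  ]
}}

```text
t: 17.2
ee_pos: [569.7, -65.4, 78.8]
orientation: [-0.655, 3.07, -0.0]
ft_force: [6.7, 3.3, -1.7]
width: 0.6
grasp_force: 3.4
```

>>> {"fn": "arm_command", "kwargs": {
  "series": [
    {"linear": [0.0006, 0, 0], "turn": 0},
    {"linear": [0, 0, 0], "turn": 0}
  ]
}}

```text
t: 17.4
ee_pos: [568.8, -65.8, 78.7]
orientation: [-0.655, 3.071, -0.0]
ft_force: [5.9, 2.4, -1.8]
width: 0.4
grasp_force: 3.3
```

Over the crest: the force fell by half. The snap should come 2–4 mm on.

>>> {"fn": "arm_command", "kwargs": {
  "series": [
    {"linear": [0.0005, 0, 0], "turn": 0},
    {"linear": [0, 0, 0], "turn": 0}
  ]
}}

```text
t: 17.6
ee_pos: [568.1, -66.1, 78.8]
orientation: [-0.655, 3.071, -0.0]
ft_force: [5.3, 2.9, -0.6]
width: 0.6
grasp_force: 2.9
```

>>> {"fn": "arm_command", "kwargs": {
  "series": [
    {"linear": [0.0005, 0, 0], "turn": 0},
    {"linear": [0, 0, 0], "turn": 0}
  ]
}}

```text
t: 17.8
ee_pos: [567.4, -66.4, 78.7]
orientation: [-0.655, 3.072, -0.0]
ft_force: [4.1, 1.3, -0.3]
width: 0.4
grasp_force: 2.4
```

>>> {"fn": "arm_command", "kwargs": {
  "series": [
    {"linear": [0.0005, 0, 0], "turn": 0},
    {"linear": [0, 0, 0], "turn": 0}
  ]
}}

```text
t: 18.0
ee_pos: [566.3, -66.8, 78.6]
orientation: [0.655, -3.072, -0.0]
ft_force: [3.1, 1.1, 0.9]
width: 0.5
grasp_force: 1.4
```

>>> {"fn": "arm_command", "kwargs": {
  "series": [
    {"linear": [0.0004, 0, 0], "turn": 0},
    {"linear": [0, 0, 0], "turn": 0}
  ]
}}

```text
t: 18.2
ee_pos: [566.2, -66.9, 78.7]
orientation: [0.655, -3.072, -0.0]
ft_force: [2.6, 1.4, 1.2]
width: 0.4
grasp_force: 1.7
```

>>> {"fn": "arm_command", "kwargs": {
  "series": [
    {"linear": [0.0005, 0, 0], "turn": 0},
    {"linear": [0, 0, 0], "turn": 0}
  ]
}}

```text
t: 18.4
ee_pos: [566.0, -67.0, 78.7]
orientation: [-0.655, 3.072, -0.0]
ft_force: [3.6, 1.5, 0.6]
width: 0.4
grasp_force: 2.3
```

>>> {"fn": "arm_command", "kwargs": {
  "series": [
    {"linear": [0.0005, 0, 0], "turn": 0},
    {"linear": [0, 0, 0], "turn": 0}
  ]
}}

```text
t: 18.6
ee_pos: [565.5, -67.2, 78.7]
orientation: [-0.655, 3.072, 0.0]
ft_force: [4.5, 2.2, -0.8]
width: 0.8
grasp_force: 2.5
```

The force dropped to about 3 N and is now climbing on the buffers, so it has clicked. I'll back off and check.

>>> {"fn": "arm_command", "kwargs": {
  "series": [
    {"linear": [-0.003, 0, 0], "turn": 0},
    {"linear": [-0.006, 0, 0], "turn": 0},
    {"linear": [-0.015, 0, 0], "turn": 0},
    {"linear": [-0.01, 0, 0], "turn": 0},
    {"linear": [0, 0, -0.03], "turn": 0},
    {"linear": [0, 0, -0.04], "turn": 0},
    {"linear": [-0.02, 0, -0.01], "turn": 0},
    {"linear": [0, 0, 0], "turn": 0},
    {"linear": [0, 0, 0], "turn": 0}
  ]
}}

```text
t: 19.5
ee_pos: [614.4, -44.9, 158.0]
orientation: [0.656, -3.071, -0.0]
ft_force: [0.3, 0.2, 0.3]
width: 0.3
grasp_force: 0.0
```

```bash
python3 - <<'E'
from h import *
d=snap('wrist','w7'); print(lx()); cv2.imwrite('pics/w7x.png',cv2.resize(d['frame'],(800,600),interpolation=cv2.INTER_CUBIC))
for t in (120,126,132,136): print(t,[(proj(d,[*(C+X*(x+t)),z])[0]/.7).round(0) for x,z in((-42,54),(-104,72))])
E
```

```text
(-45.61480153690135, 0.0860949703207889)
120 [array([406.,  49.]), array([405., 195.])]
126 [array([406.,  34.]), array([406., 181.])]
132 [array([406.,  19.]), array([406., 166.])]
136 [array([406.,   9.]), array([406., 157.])]
```

View pics/w7x.png

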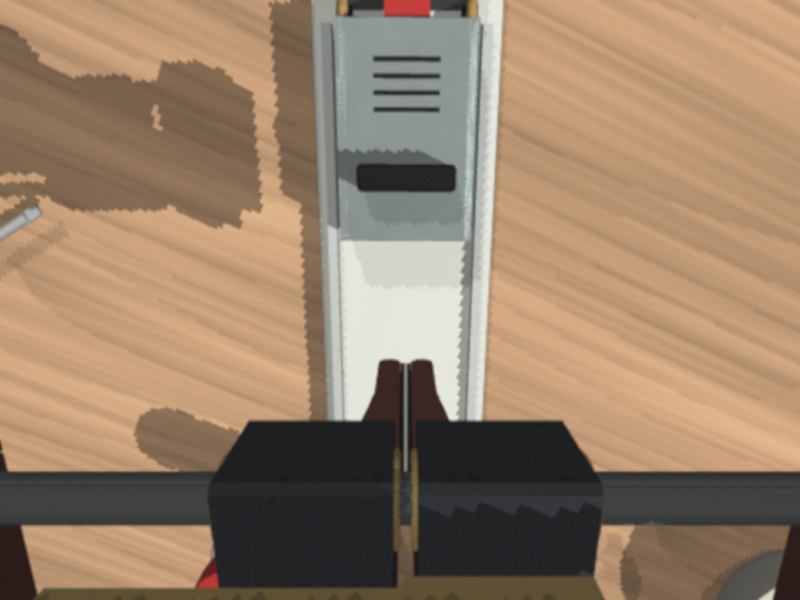

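With the arm clear, the leading edge at row 17 and the rib front at row 164 both give a travel of about 133 mm. The cover is holding by its latch, so I'll hand in.

```bash
python3 -c "
from h import *
print(ctrl.close_job())"
```

```text
the job is handed in; nothing more can be done
None
```

The green pack is in the bay, the cover clicked and stays shut at about 133 mm travel with the arm clear, and the job was handed in at about 19.6 s; no verdict was returned.

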